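# Gauge the lamp sleeves and sort them

## Robot

A 7-joint arm with a two-finger parallel gripper is mounted at the origin on the work surface. World frame = base frame: x ahead of the robot, y to its left, z up, the work surface at z = 0. Lengths are in m, angles in rad, forces in N, time in s.
With the tool pointing down it reaches from about 0.4 to 0.875 m from the base axis. Payload 19.3 kg.
Tool frame: the origin (TCP) lies on the centre line of the jaws, within the pads' length; the fingertips stand 14 mm ahead of it and the grasp point (between the pads) lies 5 mm behind it; z points along the fingers, y is the line along which they close (so a half turn about z gives the same grasp; the last joint's range is limited). The gripper opens to 85 mm and grips with 20 to 120 N. Pads are 22 mm wide; open, the fingers measure 114 mm over their backs; the gripper's body (76 mm by 85 mm) begins 54 mm behind the grasp point. The pads swing forward as they close: fully open they stand 13 mm farther back than shut.
Start: joints at [-1.29, 0.521, -0.036, 1.599, 0.021, 1.021, -0.113], TCP at [0.215, 0.587, 0.245] pointing down, gripper open.
Joint ranges: [-2.91, 2.91], [-0.3, 2.13], [-1.5, 1.42], [0.17, 2.43], [-1.26, 4.41], [0.16, 1.93], [-2.52, 2.52]. Speed limits (rad/s): [1.89, 1.89, 2.39, 2.39, 3.01, 3.01, 3.01].

## Interface

Orientations are given as [roll, pitch, yaw] about the fixed x, y, z axes, in that order (R = Rz(yaw) Ry(pitch) Rx(roll)).
In Python, from workcell import bot, grab_frame, regions_of gives the robot as it stands. The module is installed in compiled form; this text tells all that it offers.
- The arm moves only by the tool play_rows, never from a script. Its argument "plan" is a list of rows, each a list of 3 entries, a list of its own where there are three numbers: the shift along the tool's x, y, z in units of 2.5 cm (1.0 is 2.5 cm), then the turn, a rotation vector about the tool's x, y, z in units of 0.15 rad (1.0 is 0.15 rad), then the closure, from -1 (fully open) to 1 (shut). In form: [[[tx, ty, tz], [rx, ry, rz], jaw], ...]. A call has 1 to 20 rows; each row shifts and turns the commanded pose from where the row before left it, along the tool's axes as they then stand; what a row does not reach is not made up. A row lasts 1/8 s, in which the tool goes at most 62.5 mm and 10.7 degrees, less where a joint would pass 70% of its speed; a pose out of reach is approached as far as the arm can. A call with a number of a shift or a turn outside -1 to 1 is refused whole. A call with a gripper value outside its range is refused whole. The fingers move at their own pace and stop on an object; "newtons" is the grip in N (left out, the last holds). Time passes only in rows, so rows that do not move let the fingers close. It gives the time, the measured TCP pose, the force, the opening and the grip force at its end, in the units of the state.
- bot.observe(): the state, without advancing time (a new reading comes with each control period).
- grab_frame(name): name is "side" or "top" or "wrist"; returns a dict with "pixels" (384x512x3 uint8, red, green, blue), "depth" (384x512 float32, m along the optical axis (not along the pixel's ray), 0 where there is no reading), "camera_matrix" (3x3 intrinsics, pixels), "distortion" ([k1, k2, p1, p2, k3] as OpenCV has them; the pictures are not rectified), "R" (3x3) and "t" (3): a world point X has camera coordinates R X + t. Camera axes: x right, y down, z forward; pixel columns grow to the right and rows downward; lengths in m; the calibration is good to about 2 mm. A picture is of the moment at which its call begins.
- bot.job_done(): hands the job in; it is judged then, once.
Trained networks look in the newest picture that a camera, given by its name, has taken for a name from the list of things; names that differ only in an ending like _2 or _b are one class to them, and where a whole thing is asked for, a point or a joint stands for the part that bears it (a point fixed in the world has none). Each returns a list of dicts, best first, with "p" (0 to 1); they miss things now and then, are a little off and sometimes report something else, mostly with a low value. They report only what shows in the picture. A call takes as long as a camera call. They do not tell look-alikes from the thing itself.
- regions_of(thing, camera): "mask" (384x512 bool, what is visible of it) and "box" ([left, top, right, bottom] in pixels, round what is visible of it).
The state is a dict: "clock": time; "qpos": joint angles; "qd": joint speeds; "joint_efforts": joint torques, N m; "position": TCP position; "tool_rot": TCP orientation; "force": force on the tool from outside, world axes, zero at the start; "moment": the same for the moment, N m; "grip_width": finger opening in m; "finger_force": force on a finger pad.
Only numpy, scipy, OpenCV 4.12 (cv2) and the standard library are available. Lean on these libraries where they do the work, as an engineer would, in place of code of your own. Each camera call takes 0.05 s, during which the arm holds its last target. There are 200 camera calls.

## Task

Try both brass lamp sleeves on the gauge pin, one at a time: slide the sleeve down over the pin and press it firmly, but without forcing it. If it pushes the sprung collar right down the sleeve is sound: take it off and stand it upright in the pale blue open box; if it stops hard on the pin with the collar still up, stand it upright on the brown plate. Put the first sleeve away before trying the second, and leave the jar, the bottle and the book where they are.

Things in the scene. Friction and masses are not known exactly. Their poses are not given: they have to be found in the camera images.
- sleeve_a: Brass oil-lamp sleeve, an upright tube 36 mm across, 85 mm tall; origin at the centre of its underside, z up its axis. Open below with a 30 mm bore, closed on top but for a 12 mm wick hole. Both sleeves look alike and start upright on the table; either may hide a ridge in its bore. Mass 0.16 to 0.26 kg.
- sleeve_b: Brass oil-lamp sleeve, an upright tube 36 mm across, 85 mm tall; origin at the centre of its underside, z up its axis. Open below with a 30 mm bore, closed on top but for a 12 mm wick hole. Both sleeves look alike and start upright on the table; either may hide a ridge in its bore. Mass 0.16 to 0.26 kg.
- gauge: Fixed gauge on the table: dark steel round foot 100 mm across and 25 mm high, with an upright steel pin 27 mm thick in its middle that tapers over its last 10 mm to a flat 16 mm tip, 95 mm above the table. Origin at the centre of the foot's underside, z up.
- pin_tip (a point): Centre of the gauge pin's flat tip, 95 mm above the table. A ridged sleeve stops dead on it with its underside 52 to 53 mm above the table, just above the raised collar; a sound one passes.
- collar (a joint): Sprung steel collar round the pin, 42 mm across, 8 mm thick, its top 50 mm above the table when up: 0 is up, 0.015 m is pressed right down. It starts to yield at about 4 N and is fully down at about 7 N; it springs back up when let go.
- box_in (a point): Centre of the inner floor (4 to 5 mm above the table) of the fixed pale blue open box for sound sleeves: 130 by 160 mm outside (x by y), 45 mm high, walls 4 mm.
- plate_in (a point): Centre of the flat floor, 7 mm above the table, of the fixed brown earthenware plate for faulty sleeves: flat floor about 115 mm across, rim 164 mm across and 18 mm high.
- jar: Bystander: glass jar with steel lid, 90 mm across, 150 mm tall, origin at the centre of its underside.
- bottle: Bystander: aluminium drinking bottle, 66 mm across, 190 mm tall, origin at the centre of its underside.
- book: Bystander: closed book lying flat, 100 by 150 mm, 30 mm thick, origin at the centre of its underside.
Things that resemble listed ones, but are neither listed nor needed, are in the scene too. What is meant by the part that bears plate_in is not pink, and is the smaller of those in its own colour.

How it is judged:
On the way, in this order (a step that is already met when the one before it is completed fails the run):
1. a first sleeve is tried on the pin: a sound one over the pin with the collar pressed at least 11.5 mm down, a ridged one pressed on the pin with more than 6 N, its underside below 58 mm (((horizontal distance between ridge and pin_tip below 0.005 m and ((horizontal distance between sleeve_a and pin_tip below 0.005 m and angle between sleeve_a's own z axis and vertical below 0.12 rad and z of sleeve_a in the frame of gauge below 0.058 m and contact force between sleeve_a and gauge above 6 N) or (horizontal distance between sleeve_b and pin_tip below 0.005 m and angle between sleeve_b's own z axis and vertical below 0.12 rad and z of sleeve_b in the frame of gauge below 0.058 m and contact force between sleeve_b and gauge above 6 N))) or (value of joint collar above 0.0115 m and ((horizontal distance between sleeve_a and pin_tip below 0.005 m and angle between sleeve_a's own z axis and vertical below 0.12 rad and z of sleeve_a in the frame of gauge below 0.042 m) or (horizontal distance between sleeve_b and pin_tip below 0.005 m and angle between sleeve_b's own z axis and vertical below 0.12 rad and z of sleeve_b in the frame of gauge below 0.042 m))))), for 0.05 s.
2. the other sleeve is tried in the same way while the first stands in its right place (sound: box, ridged: plate) ((((horizontal distance between ridge and pin_tip below 0.005 m and ((horizontal distance between sleeve_a and pin_tip below 0.005 m and angle between sleeve_a's own z axis and vertical below 0.12 rad and z of sleeve_a in the frame of gauge below 0.058 m and contact force between sleeve_a and gauge above 6 N) or (horizontal distance between sleeve_b and pin_tip below 0.005 m and angle between sleeve_b's own z axis and vertical below 0.12 rad and z of sleeve_b in the frame of gauge below 0.058 m and contact force between sleeve_b and gauge above 6 N))) and (horizontal distance between ridge and box_in above 0.09 m and ((horizontal distance between sleeve_a and box_in below 0.073 m and z of sleeve_a in the frame of box_in below 0.006 m and angle between sleeve_a's own z axis and vertical below 0.12 rad and linear speed of sleeve_a below 0.03 m/s and contact force between sleeve_a and the fingers below 0.2 N) or (horizontal distance between sleeve_b and box_in below 0.073 m and z of sleeve_b in the frame of box_in below 0.006 m and angle between sleeve_b's own z axis and vertical below 0.12 rad and linear speed of sleeve_b below 0.03 m/s and contact force between sleeve_b and the fingers below 0.2 N)))) or ((value of joint collar above 0.0115 m and ((horizontal distance between sleeve_a and pin_tip below 0.005 m and angle between sleeve_a's own z axis and vertical below 0.12 rad and z of sleeve_a in the frame of gauge below 0.042 m) or (horizontal distance between sleeve_b and pin_tip below 0.005 m and angle between sleeve_b's own z axis and vertical below 0.12 rad and z of sleeve_b in the frame of gauge below 0.042 m))) and (horizontal distance between ridge and plate_in below 0.055 m and ((horizontal distance between sleeve_a and plate_in below 0.05 m and z of sleeve_a in the frame of plate_in below 0.006 m and angle between sleeve_a's own z axis and vertical below 0.12 rad and linear speed of sleeve_a below 0.03 m/s and contact force between sleeve_a and the fingers below 0.2 N) or (horizontal distance between sleeve_b and plate_in below 0.05 m and z of sleeve_b in the frame of plate_in below 0.006 m and angle between sleeve_b's own z axis and vertical below 0.12 rad and linear speed of sleeve_b below 0.03 m/s and contact force between sleeve_b and the fingers below 0.2 N)))))), for 0.05 s.
At the end, for the whole second after the job is handed in: The sound sleeve stands upright (within 0.12 rad) on the floor of the box and the ridged one upright on the flat floor of the plate (within 50 mm of its centre), both at rest and released (horizontal distance between ridge and plate_in below 0.055 m and ((horizontal distance between sleeve_a and plate_in below 0.05 m and z of sleeve_a in the frame of plate_in below 0.006 m and angle between sleeve_a's own z axis and vertical below 0.12 rad and linear speed of sleeve_a below 0.03 m/s and contact force between sleeve_a and the fingers below 0.2 N) or (horizontal distance between sleeve_b and plate_in below 0.05 m and z of sleeve_b in the frame of plate_in below 0.006 m and angle between sleeve_b's own z axis and vertical below 0.12 rad and linear speed of sleeve_b below 0.03 m/s and contact force between sleeve_b and the fingers below 0.2 N)) and horizontal distance between ridge and box_in above 0.09 m and ((horizontal distance between sleeve_a and box_in below 0.073 m and z of sleeve_a in the frame of box_in below 0.006 m and angle between sleeve_a's own z axis and vertical below 0.12 rad and linear speed of sleeve_a below 0.03 m/s and contact force between sleeve_a and the fingers below 0.2 N) or (horizontal distance between sleeve_b and box_in below 0.073 m and z of sleeve_b in the frame of box_in below 0.006 m and angle between sleeve_b's own z axis and vertical below 0.12 rad and linear speed of sleeve_b below 0.03 m/s and contact force between sleeve_b and the fingers below 0.2 N))); the robot touches nothing.
It fails at once if a sleeve is forced on the gauge with more than 60 N (contact force between any of sleeve_a, sleeve_b and gauge above 60 N).
It fails at once if the jar, the bottle or the book is moved by more than 30 mm (distance of any of jar, bottle, book from where it was at the start of the episode above 0.03 m).
It also fails if it takes over 58 s, if anything falls off the work surface, if the arm or the gripper's body presses on something with over 40 N, if the wrist force passes 120 N, or if a joint passes its speed limit or range.

## Working session

There is one attempt and no reset: what is moved stays moved. The work goes in short steps, Python scripts to look and compute and a tool call to move; the robot and the scene stay as the last step left them, time stands still between calls to the robot, and variables do not carry over. Pictures are saved under pics/ and viewed, at most 10 in all, crops included, and the job is handed in when it is done.

Besides the shell and the picture viewer there is one more tool, called after ">>>" in YAML: its name, and indented under it one key for each argument. play_rows: Moves the arm, as the interface text tells. Its arguments: {"type":"object","properties":{"plan":{"type":"array"},"newtons":{"type":"number"}},"required":["plan"]}

```bash
mkdir -p pics; cat > h.py <<'E'
import numpy as np, cv2
from workcell import bot, grab_frame, regions_of
def world(f, mask=None):
    K=f["camera_matrix"]; d=f["depth"]; m=(d>0) if mask is None else (mask&(d>0))
    v,u=np.nonzero(m); z=d[v,u]
    p=cv2.undistortPoints(np.stack([u,v],1).astype(float)[:,None],np.array(K),np.array(f["distortion"]))[:,0]
    c=np.c_[p*z[:,None],z]
    return (c-f["t"])@np.array(f["R"]), np.c_[u,v]
E
python3 - <<'E'
from h import *
s=bot.observe(); print({k:np.round(v,3) for k,v in s.items()})
ims=[]
for c in ["top","side"]:
    f=grab_frame(c); ims.append(f["pixels"]); np.savez(c+".npz",**f)
    for n in ["sleeve_a","gauge","box_in","plate_in","jar","bottle","book"]:
        for r in regions_of(n,c):
            if r["p"]<.2: continue
            W,_=world(f,r["mask"])
            if len(W)<10: continue
            top=W[W[:,2]>np.percentile(W[:,2],95)-.006]
            print(c,n,round(r["p"],2),np.round(r["box"]),"med",np.median(W,0).round(3),"lo",np.percentile(W,2,0).round(3),"hi",np.percentile(W,98,0).round(3),"topc",((top.min(0)+top.max(0))/2).round(3))
im=np.vstack(ims)[:,:,::-1]
cv2.imwrite("pics/1.png",cv2.resize(im,None,fx=.78,fy=.78)); cv2.imwrite("pics/top.png",cv2.resize(ims[0][:,:,::-1],(800,600)))
E
```

```text
{'clock': np.float64(0.0), 'qpos': array([-1.29 ,  0.522, -0.036,  1.6  ,  0.021,  1.021, -0.113]), 'qd': array([-0.001,  0.001, -0.   , -0.001,  0.001, -0.   , -0.   ]), 'joint_efforts': array([ 0.0000e+00, -9.2710e+01,  1.9800e+00, -3.6993e+01,  1.8000e-02,
        8.0000e-03, -0.0000e+00]), 'position': array([0.215, 0.587, 0.245]), 'tool_rot': array([-3.14 ,  0.   ,  2.791]), 'force': array([-0.206, -0.13 , -0.015]), 'moment': array([ 0.013,  0.012, -0.003]), 'finger_force': np.float64(0.0), 'grip_width': np.float64(0.085)}
top sleeve_a 0.58 [295. 220. 304. 233.] med [ 0.466 -0.089  0.083] lo [ 0.449 -0.108 -0.003] hi [ 0.482 -0.076  0.089] topc [ 0.464 -0.092  0.087]
top sleeve_a 0.53 [248. 220. 256. 226.] med [0.483 0.068 0.085] lo [0.469 0.058 0.076] hi [0.496 0.082 0.089] topc [0.482 0.07  0.086]
top gauge 0.98 [262. 172. 285. 200.] med [0.604 0.007 0.026] lo [ 0.561 -0.037  0.02 ] hi [0.651 0.047 0.093] topc [0.605 0.006 0.091]
top box_in 0.63 [332. 205. 385. 250.] med [ 0.461 -0.314  0.005] lo [ 0.393 -0.393 -0.002] hi [ 0.53  -0.223  0.047] topc [ 0.463 -0.308  0.046]
top p
[... 1909 characters left out ...]
.573 0.024]
side plate_in 0.79 [268. 155. 312. 186.] med [0.756 0.228 0.008] lo [0.683 0.155 0.004] hi [0.825 0.295 0.02 ] topc [0.753 0.222 0.018]
side plate_in 0.39 [255. 211. 285. 244.] med [ 0.602 -0.007  0.025] lo [ 0.561 -0.044  0.001] hi [0.653 0.052 0.094] topc [0.609 0.003 0.09 ]
side jar 0.8 [244. 110. 273. 156.] med [0.681 0.355 0.102] lo [0.645 0.341 0.006] hi [0.727 0.415 0.151] topc [0.688 0.384 0.148]
side bottle 0.68 [335. 319. 378. 368.] med [ 0.662 -0.413  0.124] lo [ 0.644 -0.436  0.011] hi [ 0.696 -0.377  0.192] topc [ 0.676 -0.403  0.19 ]
side book 0.82 [302. 189. 348. 236.] med [0.786 0.003 0.029] lo [ 0.741 -0.059  0.001] hi [0.839 0.087 0.033] topc [0.79  0.015 0.03 ]
```

View pics/top.png

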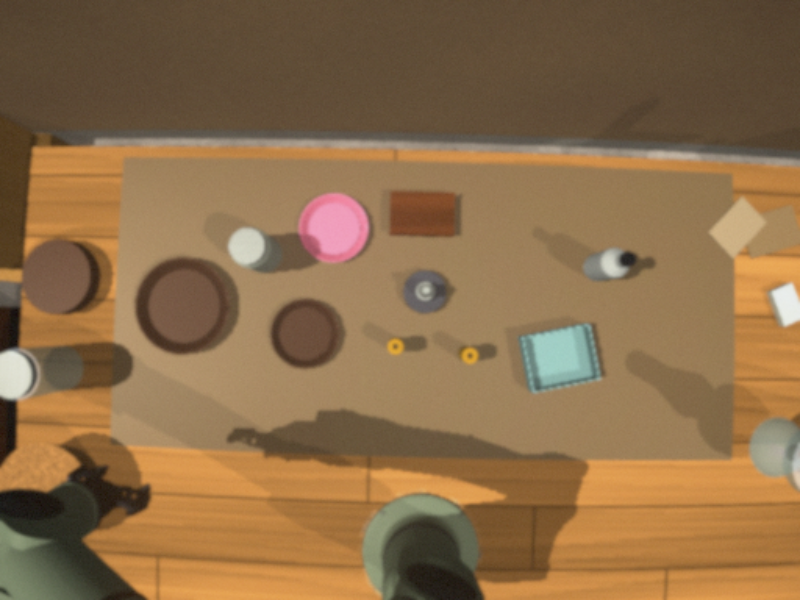

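View pics/1.png

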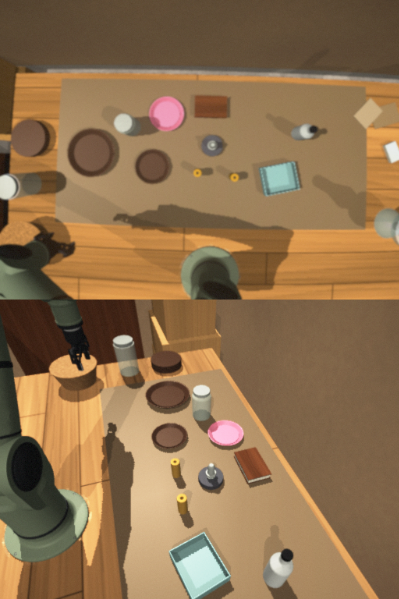

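The top view shows the two sleeves at about (395,346) and (470,356), the gauge at (426,291), the small brown plate at (306,333) and the box at (560,357). The pink plate at (335,228) and the large brown plate at (185,305) are decoys. The plate I want is at about (0.503, 0.282).

First I'll turn the tool to yaw 1.57, then go above sleeve A at (0.482, 0.069).

>>> play_rows:
  plan:
    - [[0,0,0],[0,0,0.9],-1]
    - [[0,0,0],[0,0,0.9],-1]
    - [[0,0,0],[0,0,0.9],-1]
    - [[0,0,0],[0,0,0.9],-1]
    - [[0,0,0],[0,0,0.9],-1]
    - [[0,0,0],[0,0,0.9],-1]
    - [[0,0,0],[0,0,0.9],-1]
    - [[0,0,0],[0,0,0.9],-1]
    - [[0,0,0],[0,0,0.93],-1]
    - [[-1,0.5,0],[0,0,0],-1]
    - [[-1,0.5,0],[0,0,0],-1]
    - [[-1,0.5,0],[0,0,0],-1]
    - [[-1,0.5,0],[0,0,0],-1]
    - [[-1,0.5,0],[0,0,0],-1]
    - [[-1,0.5,0],[0,0,0],-1]
    - [[-1,0.5,0],[0,0,0],-1]
    - [[-1,0.5,0],[0,0,0],-1]
    - [[-1,0.5,0],[0,0,0],-1]
    - [[-1,0.5,0],[0,0,0],-1]
    - [[-1,0.5,0],[0,0,0],-1]
  newtons: 30

```text
clock: 3.3
position: [0.3528, 0.3112, 0.2455]
tool_rot: [3.141, -0.0, 1.571]
force: [-0.3, 0.6, 0.2]
grip_width: 0.0852
finger_force: 0.0
```

>>> play_rows:
  plan:
    - [[-0.97,0.52,0],[0,0,0],-1]
    - [[-0.97,0.52,0],[0,0,0],-1]
    - [[-0.97,0.52,0],[0,0,0],-1]
    - [[-0.97,0.52,0],[0,0,0],-1]
    - [[-0.97,0.52,0],[0,0,0],-1]
    - [[-0.97,0.52,0],[0,0,0],-1]
    - [[-0.97,0.52,0],[0,0,0],-1]
    - [[-0.97,0.52,0],[0,0,0],-1]
    - [[-0.97,0.52,0],[0,0,0],-1]
    - [[-0.97,0.52,0],[0,0,0],-1]
    - [[0,0,0],[0,0,0],-1]
    - [[0,0,0],[0,0,0],-1]

```text
clock: 4.8
position: [0.4823, 0.07, 0.2453]
tool_rot: [-3.141, -0.0, 1.571]
force: [-0.2, 0.5, 0.6]
grip_width: 0.0854
finger_force: 0.0
```

```bash
cat > w.py <<'E'
from h import *
import sys
f=grab_frame("wrist"); s=bot.observe()
cv2.imwrite("pics/%s.png"%sys.argv[1],f["pixels"][:,:,::-1])
print(s["position"].round(4),s["tool_rot"].round(3),round(s["clock"],2))
R=np.array(f["R"]); print("cam",(-R.T@np.array(f["t"])).round(3), R.round(2).tolist())
def fit(P):
    A=np.c_[2*P[:,:2],np.ones(len(P))]; b=(P[:,:2]**2).sum(1); x=np.linalg.lstsq(A,b,rcond=None)[0]
    return x[:2], np.sqrt(x[2]+x[:2]@x[:2])
for n in sys.argv[2:]:
    for r in regions_of(n,"wrist"):
        W,_=world(f,r["mask"])
        if r["p"]<.2 or len(W)<30: continue
        z=np.percentile(W[:,2],97); T=W[W[:,2]>z-.004]
        (c,(w,h),a)=cv2.minAreaRect(T[:,:2].astype(np.float32))
        print(n,round(r["p"],2),np.round(r["box"]),"ztop",z.round(4),"top rect c",np.round(c,4),np.round([w,h],4),round(a),"mean",T.mean(0).round(4),len(T),"bbox c",((T.min(0)+T.max(0))/2).round(4))
E
python3 w.py w1 sleeve_a gauge box_in plate_in
```

```text
[0.4823 0.0702 0.2453] [-3.141 -0.     1.572] 4.85
cam [0.483 0.152 0.374] [[1.0, 0.0, -0.0], [0.0, -0.95, 0.32], [-0.0, -0.32, -0.95]]
sleeve_a 0.97 [236. 139. 270. 187.] ztop 0.0866 top rect c [0.4821 0.0697] [0.0344 0.0338] 79 mean [0.4824 0.0704 0.0854] 805 bbox c [0.4827 0.0698 0.0852]
sleeve_a 0.71 [227. 253. 257. 311.] ztop 0.0863 top rect c [ 0.4672 -0.0938] [0.0342 0.0342] 37 mean [ 0.4669 -0.0929  0.0853] 524 bbox c [ 0.4664 -0.0937  0.0848]
gauge 0.79 [308. 164. 390. 236.] ztop 0.0947 top rect c [0.6061 0.0057] [0.0211 0.019 ] 64 mean [0.6058 0.0069 0.0943] 278 bbox c [0.6063 0.0062 0.0941]
box_in 0.95 [192. 327. 272. 349.] ztop 0.0246 top rect c [ 0.4897 -0.2213] [0.0394 0.0039] 11 mean [ 0.4918 -0.2211  0.0233] 68 bbox c [ 0.4897 -0.2209  0.0238]
plate_in 0.81 [209.   0. 341.  40.] ztop 0.0187 top rect c [0.5031 0.221 ] [0.1397 0.0398] 0 mean [0.5031 0.2171 0.0173] 964 bbox c [0.503  0.2211 0.0177]
plate_in 0.8 [424.   2. 512. 101.] ztop 0.0193 top rect c [0.7214 0.1801] [0.0584 0.1508] 53 mean [0.7188 0.1734 0.0183] 906 bbox c [0.7329 0.1932 0.0185]
plate_in 0.54 [234. 142. 270. 186.] ztop 0.0866 top rect c [0.4821 0.0698] [0.0331 0.0337] 17 mean [0.4824 0.0706 0.0854] 777 bbox c [0.4823 0.0702 0.0852]
```

>>> play_rows:
  plan:
    - [[0,0,0.9],[0,0,0],-1]
    - [[0,0,0.9],[0,0,0],-1]
    - [[0,0,0.9],[0,0,0],-1]
    - [[0,0,0.9],[0,0,0],-1]
    - [[0,0,0.9],[0,0,0],-1]
    - [[0,0,0.9],[0,0,0],-1]
    - [[0,0,0.9],[0,0,0],-1]
    - [[0,0,0.7],[0,0,0],-1]
    - [[0,0,0.33],[0,0,0],-1]
    - [[0,0,0],[0,0,0],-1]
    - [[0,0,0],[0,0,0],1]
    - [[0,0,0],[0,0,0],1]
    - [[0,0,0],[0,0,0],1]
    - [[0,0,0],[0,0,0],1]
    - [[0,0,0],[0,0,0],1]
    - [[0,0,0],[0,0,0],1]
  newtons: 50

```text
clock: 7.05
position: [0.4828, 0.0697, 0.0626]
tool_rot: [3.141, -0.0, 1.571]
force: [-1.2, -0.6, 9.4]
grip_width: 0.0353
finger_force: 48.8
```

>>> play_rows:
  plan:
    - [[0,0,-0.4],[0,0,0],1]
    - [[0,0,-0.9],[0,0,0],1]
    - [[0,0,-0.9],[0,0,0],1]
    - [[0,0,-0.9],[0,0,0],1]
    - [[0,0,-0.9],[0,0,0],1]
    - [[0,0,-0.9],[0,0,0],1]
    - [[-0.25,0.5,0],[0,0,0],1]
    - [[-0.5,0.9,0],[0,0,0],1]
    - [[-0.5,0.9,0],[0,0,0],1]
    - [[-0.5,0.9,0],[0,0,0],1]
    - [[-0.4,0.9,0],[0,0,0],1]
    - [[-0.4,0.83,0],[0,0,0],1]
    - [[0,0,0],[0,0,0],1]
    - [[0,0,0],[0,0,0],1]
    - [[0,0,0],[0,0,0],1]

```text
clock: 8.93
position: [0.6054, 0.0061, 0.1843]
tool_rot: [-3.141, -0.0, 1.572]
force: [0.1, -0.1, -3.0]
grip_width: 0.0354
finger_force: 50.5
```

```bash
sed -i 's/cv2.imwrite.*/&\nnp.savez("w.npz",**f); print(s["force"].round(2))/' w.py; python3 w.py w2 sleeve_a gauge; python3 - <<'E'
from h import *
f=np.load("w.npz"); W,_=world(f); s=bot.observe()["position"]
for lo,hi in [(.105,.125),(.125,.15),(.15,.175),(.175,.2)]:
    m=(W[:,2]>lo)&(W[:,2]<hi)&(np.hypot(W[:,0]-s[0],W[:,1]-s[1])<.022)
    P=W[m]; print(lo,len(P), P.mean(0).round(4) if len(P) else '',np.ptp(P,0).round(3) if len(P) else '')
E
```

```text
[-0.16  0.08 -1.53]
[0.6055 0.0061 0.1845] [-3.141 -0.     1.572] 8.97
cam [0.606 0.088 0.313] [[1.0, 0.0, -0.0], [0.0, -0.95, 0.32], [-0.0, -0.32, -0.95]]
sleeve_a 0.91 [214. 187. 295. 316.] ztop 0.2079 top rect c [0.6062 0.0066] [0.0346 0.0353] 29 mean [0.6061 0.0079 0.2069] 3977 bbox c [0.6063 0.0063 0.2064]
sleeve_a 0.75 [ 89. 232. 154. 300.] ztop 0.0862 top rect c [ 0.4635 -0.0896] [0.0355 0.024 ] 39 mean [ 0.4648 -0.0891  0.0852] 571 bbox c [ 0.4664 -0.0919  0.0848]
gauge 0.66 [208. 118. 304. 207.] ztop 0.0874 top rect c [0.6062 0.0156] [0.0156 0.0338] 83 mean [0.609  0.0143 0.0914] 278 bbox c [0.6057 0.0147 0.1063]
0.105 42 [0.6058 0.0207 0.1237] [0.034 0.012 0.002]
0.125 675 [0.6056 0.0205 0.1382] [0.034 0.013 0.025]
0.15 1032 [0.6058 0.0204 0.1636] [0.036 0.016 0.025]
0.175 2379 [0.6056 0.0147 0.188 ] [0.04  0.034 0.025]
```

View pics/w2.png

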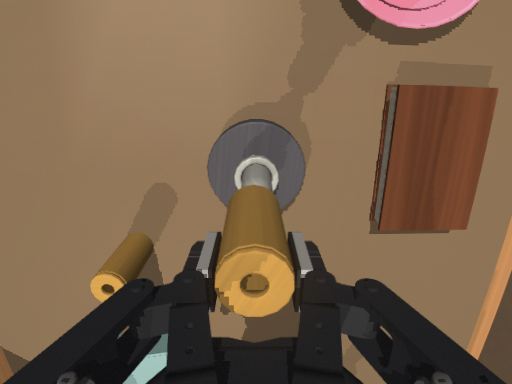

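The sleeve is held upright with its base at about z = 0.122. It hides the tip and lines up with the foot (columns 208–304, centre 256). I'll lower it gently.

>>> play_rows:
  plan:
    - [[0,0,0.3],[0,0,0],1]
    - [[0,0,0.4],[0,0,0],1]
    - [[0,0,0.2],[0,0,0],1]
    - [[0,0,0.2],[0,0,0],1]
    - [[0,0,0.2],[0,0,0],1]
    - [[0,0,0.2],[0,0,0],1]
    - [[0,0,0.2],[0,0,0],1]
    - [[0,0,0.2],[0,0,0],1]
    - [[0,0,0],[0,0,0],1]

```text
clock: 10.2
position: [0.606, 0.0057, 0.1367]
tool_rot: [3.141, 0.0, 1.571]
force: [3.6, -1.5, -4.7]
grip_width: 0.0351
finger_force: 50.3
```

>>> play_rows:
  plan:
    - [[0,0.02,0.2],[0,0,0],1]
    - [[0,0,0.2],[0,0,0],1]
    - [[0,0,0.2],[0,0,0],1]
    - [[0,0,0.1],[0,0,0],1]
    - [[0,0,0.1],[0,0,0],1]
    - [[0,0,0],[0,0,0],1]

```text
clock: 10.95
position: [0.6062, 0.0058, 0.1169]
tool_rot: [-3.141, 0.0, 1.571]
force: [1.7, -1.0, -3.2]
grip_width: 0.0351
finger_force: 50.5
```

>>> play_rows:
  plan:
    - [[0,0,0.05],[0,0,0],1]
    - [[0,0,0.05],[0,0,0],1]
    - [[0,0,0],[0,0,0],1]

```text
clock: 11.32
position: [0.6064, 0.0059, 0.1151]
tool_rot: [3.141, -0.0, 1.571]
force: [-2.5, 0.1, 8.1]
grip_width: 0.0351
finger_force: 51.5
```

>>> play_rows:
  plan:
    - [[0,0,0.04],[0,0,0],1]
    - [[0,0,0],[0,0,0],1]
    - [[0,0,0],[0,0,0],1]

```text
clock: 11.7
position: [0.6064, 0.0058, 0.1149]
tool_rot: [3.141, -0.001, 1.571]
force: [-8.0, 0.8, 22.7]
grip_width: 0.0359
finger_force: 53.0
```

Hard stop with the base at about 52.5 mm and about 25 N, and the collar hasn't yielded. This sleeve is ridged, so it goes on the plate.

>>> play_rows:
  plan:
    - [[0,0,-0.3],[0,0,0],1]
    - [[0,0,-0.5],[0,0,0],1]
    - [[0,0,-0.7],[0,0,0],1]
    - [[0,0,-0.8],[0,0,0],1]
    - [[0,0,-0.8],[0,0,0],1]
    - [[0.5,-0.2,0],[0,0,0],1]
    - [[1,-0.4,0],[0,0,0],1]
    - [[1,-0.4,0],[0,0,0],1]
    - [[1,-0.4,0],[0,0,0],1]
    - [[1,-0.4,0],[0,0,0],1]
    - [[1,-0.4,0],[0,0,0],1]
    - [[1,-0.4,0],[0,0,0],1]
    - [[1,-0.4,0],[0,0,0],1]
    - [[1,-0.4,0],[0,0,0],1]
    - [[1,-0.3,0],[0,0,0],1]
    - [[1,-0.3,0],[0,0,0],1]
    - [[0.55,-0.14,0],[0,0,0],1]
    - [[0,0,0.5],[0,0,0],1]
    - [[0,0,0.8],[0,0,0],1]
    - [[0,0,0.8],[0,0,0],1]

```text
clock: 14.2
position: [0.5027, 0.2806, 0.1372]
tool_rot: [-3.141, 0.001, 1.57]
force: [0.4, -0.3, -3.4]
grip_width: 0.0354
finger_force: 50.9
```

```bash
python3 w.py w3 sleeve_a plate_in
```

```text
[-2.85 -0.66 -6.12]
[0.5017 0.2801 0.1348] [-3.139e+00  3.000e-03  1.570e+00] 14.25
cam [0.504 0.363 0.266] [[1.0, -0.0, -0.0], [-0.0, -0.95, 0.32], [-0.0, -0.32, -0.95]]
sleeve_a 0.64 [214. 186. 295. 317.] ztop 0.1607 top rect c [0.5031 0.2808] [0.0352 0.035 ] 71 mean [0.5033 0.2824 0.1597] 4012 bbox c [0.5032 0.2807 0.1591]
plate_in 0.93 [426. 164. 512. 304.] ztop 0.0197 top rect c [0.7187 0.2105] [0.0925 0.1629] 18 mean [0.7126 0.2048 0.0186] 1426 bbox c [0.7285 0.2203 0.0185]
plate_in 0.67 [419.   0. 512. 124.] ztop 0.0976 top rect c [0.6468 0.3789] [0.0084 0.0504] 12 mean [0.6452 0.3794 0.097 ] 678 bbox c [0.6487 0.3796 0.0982]
plate_in 0.63 [163.  84. 348. 244.] ztop 0.0186 top rect c [0.5029 0.2914] [0.162  0.1399] 0 mean [0.5026 0.304  0.0181] 4006 bbox c [0.5029 0.2913 0.0761]
```

View pics/w3.png

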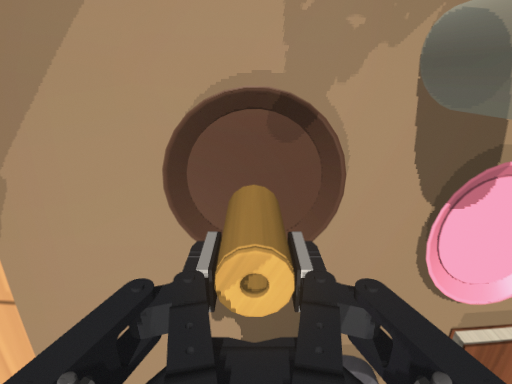

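The plate (columns 163–345) is centred under the sleeve, which is upright. I'll lower and release it.

>>> play_rows:
  plan:
    - [[0,0,0.6],[0,0,0],1]
    - [[0,0,0.7],[0,0,0],1]
    - [[0,0,0.6],[0,0,0],1]
    - [[0,0,0.3],[0,0,0],1]
    - [[0,0,0.2],[0,0,0],1]
    - [[0,0,0.1],[0,0,0],1]
    - [[0,0,0.1],[0,0,0],1]
    - [[0,0,0],[0,0,0],1]
    - [[0,0,0],[0,0,0],1]

```text
clock: 15.48
position: [0.5028, 0.2821, 0.0737]
tool_rot: [3.141, -0.0, 1.571]
force: [0.6, -0.0, -1.8]
grip_width: 0.0355
finger_force: 50.9
```

>>> play_rows:
  plan:
    - [[0,0,0.06],[0,0,0],1]
    - [[0,0,0.06],[0,0,0],1]
    - [[0,0,0.04],[0,0,0],1]
    - [[0,0,0],[0,0,0],1]

```text
clock: 15.98
position: [0.5027, 0.2821, 0.0697]
tool_rot: [-3.142, -0.0, 1.571]
force: [-1.3, -1.2, 3.0]
grip_width: 0.0354
finger_force: 51.3
```

>>> play_rows:
  plan:
    - [[0,0,0],[0,0,0],-1]
    - [[0,0,0],[0,0,0],-1]
    - [[0,0,0],[0,0,0],-1]
    - [[0,0,0],[0,0,0],-1]
    - [[0,0,0],[0,0,0],-1]
    - [[0,0,-0.4],[0,0,0],-1]
    - [[0,0,-0.8],[0,0,0],-1]
    - [[0,0,-0.9],[0,0,0],-1]
    - [[0,0,-0.9],[0,0,0],-1]
    - [[0,0,-1],[0,0,0],-1]
    - [[0,0,-1],[0,0,0],-1]
    - [[0,0,-1],[0,0,0],-1]
    - [[0,0,-1],[0,0,0],-1]

```text
clock: 17.6
position: [0.5026, 0.2819, 0.2461]
tool_rot: [3.141, -0.0, 1.571]
force: [-0.1, -0.2, 0.2]
grip_width: 0.0857
finger_force: 0.0
```

```bash
python3 w.py w4 sleeve_a plate_in
```

```text
[ 1.24 -0.05  4.26]
[0.5037 0.2823 0.2491] [ 3.138e+00 -2.000e-03  1.571e+00] 17.65
cam [0.503 0.364 0.375] [[1.0, 0.0, -0.0], [0.0, -0.95, 0.32], [-0.0, -0.32, -0.95]]
sleeve_a 0.93 [237. 141. 272. 188.] ztop 0.0936 top rect c [0.5024 0.2821] [0.0341 0.034 ] 79 mean [0.5027 0.2825 0.0924] 847 bbox c [0.5026 0.2822 0.092 ]
plate_in 0.79 [191.  85. 320. 219.] ztop 0.0187 top rect c [0.5028 0.2805] [0.1613 0.1594] 87 mean [0.5014 0.2833 0.0173] 2403 bbox c [0.5027 0.2806 0.0527]
plate_in 0.73 [381. 139. 501. 255.] ztop 0.0196 top rect c [0.7523 0.2209] [0.1604 0.1606] 77 mean [0.7618 0.2214 0.0183] 1823 bbox c [0.752  0.2211 0.0184]
```

>>> play_rows:
  plan:
    - [[-0.5,0,0],[0,0,0],-1]
    - [[-1,-0.1,0],[0,0,0],-1]
    - [[-1,-0.1,0],[0,0,0],-1]
    - [[-1,-0.1,0],[0,0,0],-1]
    - [[-1,-0.1,0],[0,0,0],-1]
    - [[-1,-0.1,0],[0,0,0],-1]
    - [[-1,-0.1,0],[0,0,0],-1]
    - [[-1,-0.1,0],[0,0,0],-1]
    - [[-1,-0.1,0],[0,0,0],-1]
    - [[-1,-0.1,0],[0,0,0],-1]
    - [[-1,-0.1,0],[0,0,0],-1]
    - [[-1,-0.1,0],[0,0,0],-1]
    - [[-1,-0.1,0],[0,0,0],-1]
    - [[-1,-0.1,0],[0,0,0],-1]
    - [[-1,-0.1,0],[0,0,0],-1]
    - [[-0.5,-0.04,0],[0,0,0],-1]
    - [[0,0,0],[0,0,0],-1]
    - [[0,0,0],[0,0,0],-1]

```text
clock: 20.0
position: [0.4669, -0.0923, 0.2445]
tool_rot: [-3.142, -0.0, 1.572]
force: [-0.5, -0.7, -0.2]
grip_width: 0.085
finger_force: 0.0
```

```bash
python3 w.py w5 sleeve_a gauge box_in
```

```text
[ 0.52 -0.26  0.33]
[ 0.4669 -0.0921  0.2445] [-3.142 -0.     1.572] 20.05
cam [ 0.468 -0.01   0.374] [[1.0, 0.0, -0.0], [0.0, -0.95, 0.32], [-0.0, -0.32, -0.95]]
sleeve_a 0.82 [237. 140. 270. 187.] ztop 0.0866 top rect c [ 0.4678 -0.0946] [0.035  0.0335] 89 mean [ 0.4672 -0.0939  0.0854] 807 bbox c [ 0.4678 -0.0946  0.085 ]
gauge 0.7 [331.  24. 423. 118.] ztop 0.0949 top rect c [0.6064 0.0049] [0.0192 0.0214] 21 mean [0.6059 0.0049 0.0944] 411 bbox c [0.6066 0.0051 0.0942]
box_in 0.83 [190. 241. 305. 343.] ztop 0.0455 top rect c [ 0.4604 -0.298 ] [0.1309 0.1409] 12 mean [ 0.454  -0.2639  0.0448] 859 bbox c [ 0.4605 -0.2872  0.0447]
```

View pics/w4.png

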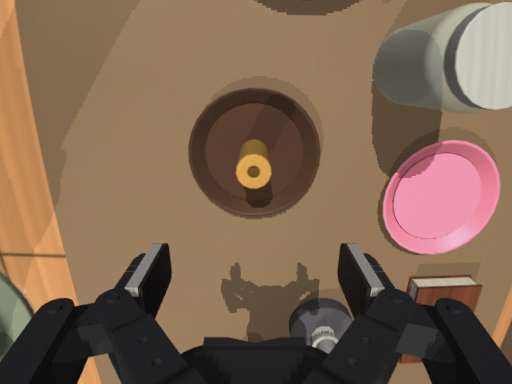

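Sleeve A stands upright near the plate's centre, at pixel (253,168). Now sleeve B.

>>> play_rows:
  plan:
    - [[-0.08,0.02,0.9],[0,0,0],-1]
    - [[0,0,0.9],[0,0,0],-1]
    - [[0,0,0.9],[0,0,0],-1]
    - [[0,0,0.9],[0,0,0],-1]
    - [[0,0,0.9],[0,0,0],-1]
    - [[0,0,0.9],[0,0,0],-1]
    - [[0,0,0.9],[0,0,0],-1]
    - [[0,0,0.7],[0,0,0],-1]
    - [[0,0,0.28],[0,0,0],-1]
    - [[0,0,0],[0,0,0],-1]
    - [[0,0,0],[0,0,0],1]
    - [[0,0,0],[0,0,0],1]
    - [[0,0,0],[0,0,0],1]
    - [[0,0,0],[0,0,0],1]
    - [[0,0,0],[0,0,0],1]
    - [[0,0,0],[0,0,0],1]

```text
clock: 22.2
position: [0.4674, -0.0949, 0.0629]
tool_rot: [3.141, -0.0, 1.571]
force: [-2.1, 0.4, 8.7]
grip_width: 0.0344
finger_force: 48.8
```

>>> play_rows:
  plan:
    - [[0,0,-0.4],[0,0,0],1]
    - [[0,0,-0.9],[0,0,0],1]
    - [[0,0,-0.9],[0,0,0],1]
    - [[0,0,-0.9],[0,0,0],1]
    - [[0,0,-0.9],[0,0,0],1]
    - [[0,0,-0.9],[0,0,0],1]
    - [[0.4,0.5,0],[0,0,0],1]
    - [[0.7,0.9,0],[0,0,0],1]
    - [[0.7,0.9,0],[0,0,0],1]
    - [[0.7,0.9,0],[0,0,0],1]
    - [[0.7,0.9,0],[0,0,0],1]
    - [[0.5,0.9,0],[0,0,0],1]
    - [[0.32,0.56,0],[0,0,0],1]
    - [[0,0,0],[0,0,0],1]
    - [[0,0,0],[0,0,0],1]
    - [[0,0,0],[0,0,0],1]

```text
clock: 24.2
position: [0.6059, 0.0053, 0.185]
tool_rot: [-3.141, -0.0, 1.571]
force: [-0.9, 0.2, -2.5]
grip_width: 0.034
finger_force: 50.3
```

```bash
python3 w.py w6 sleeve_a
```

```text
[-0.16  0.37 -2.21]
[0.606  0.0053 0.1851] [-3.141 -0.     1.571] 24.25
cam [0.607 0.087 0.314] [[1.0, -0.0, -0.0], [0.0, -0.95, 0.32], [-0.0, -0.32, -0.95]]
sleeve_a 0.62 [215. 186. 294. 314.] ztop 0.2082 top rect c [0.6065 0.0062] [0.0344 0.035 ] 13 mean [0.6065 0.0077 0.2072] 3947 bbox c [0.6066 0.0061 0.2068]
```

>>> play_rows:
  plan:
    - [[0,0,0.3],[0,0,0],1]
    - [[0,0,0.4],[0,0,0],1]
    - [[0,0,0.2],[0,0,0],1]
    - [[0,0,0.2],[0,0,0],1]
    - [[0,0,0.2],[0,0,0],1]
    - [[0,0,0.2],[0,0,0],1]
    - [[0,0,0.2],[0,0,0],1]
    - [[0,0,0.2],[0,0,0],1]
    - [[0,0,0.2],[0,0,0],1]
    - [[0,0,0],[0,0,0],1]

```text
clock: 25.55
position: [0.6064, 0.0055, 0.1322]
tool_rot: [3.142, 0.0, 1.571]
force: [3.1, -1.0, -5.0]
grip_width: 0.0341
finger_force: 50.1
```

>>> play_rows:
  plan:
    - [[0,0.02,0.2],[0,0,0],1]
    - [[0,0,0.2],[0,0,0],1]
    - [[0,0,0.15],[0,0,0],1]
    - [[0,0,0.1],[0,0,0],1]
    - [[0,0,0.08],[0,0,0],1]
    - [[0,0,0],[0,0,0],1]

```text
clock: 26.3
position: [0.6068, 0.0056, 0.1142]
tool_rot: [-3.141, 0.0, 1.571]
force: [0.5, -0.3, -2.0]
grip_width: 0.0342
finger_force: 50.6
```

>>> play_rows:
  plan:
    - [[0,0,0.06],[0,0,0],1]
    - [[0,0,0.06],[0,0,0],1]
    - [[0,0,0],[0,0,0],1]

```text
clock: 26.68
position: [0.6068, 0.0056, 0.1114]
tool_rot: [3.141, -0.0, 1.571]
force: [-1.2, -0.0, 2.3]
grip_width: 0.034
finger_force: 51.0
```

>>> play_rows:
  plan:
    - [[0,0,0.1],[0,0,0],1]
    - [[0,0,0.1],[0,0,0],1]
    - [[0,0,0.1],[0,0,0],1]
    - [[0,0,0.1],[0,0,0],1]
    - [[0,0,0.1],[0,0,0],1]
    - [[0,0,0],[0,0,0],1]
    - [[0,0,0],[0,0,0],1]

```text
clock: 27.55
position: [0.6068, 0.0056, 0.0989]
tool_rot: [3.142, 0.0, 1.571]
force: [-1.1, -0.1, 4.4]
grip_width: 0.0343
finger_force: 51.1
```

>>> play_rows:
  plan:
    - [[0,0,0.06],[0,0,0],1]
    - [[0,0,0.05],[0,0,0],1]
    - [[0,0,0],[0,0,0],1]
    - [[0,0,0],[0,0,0],1]

```text
clock: 28.05
position: [0.6071, 0.0056, 0.0976]
tool_rot: [3.141, -0.001, 1.571]
force: [-8.5, 1.8, 32.2]
grip_width: 0.0341
finger_force: 54.6
```

The collar is pressed right down to a hard bottom, so sleeve B is sound and goes in the box.

>>> play_rows:
  plan:
    - [[0,0,-0.2],[0,0,0],1]
    - [[0,0,-0.5],[0,0,0],1]
    - [[0,0,-0.8],[0,0,0],1]
    - [[0,0,-0.9],[0,0,0],1]
    - [[0,0,-0.9],[0,0,0],1]
    - [[0,0,-0.7],[0,0,0],1]
    - [[-0.5,-0.2,0],[0,0,0],1]
    - [[-1,-0.5,0],[0,0,0],1]
    - [[-1,-0.5,0],[0,0,0],1]
    - [[-1,-0.5,0],[0,0,0],1]
    - [[-1,-0.5,0],[0,0,0],1]
    - [[-1,-0.5,0],[0,0,0],1]
    - [[-1,-0.5,0],[0,0,0],1]
    - [[-1,-0.5,0],[0,0,0],1]
    - [[-1,-0.5,0],[0,0,0],1]
    - [[-1,-0.5,0],[0,0,0],1]
    - [[-1,-0.5,0],[0,0,0],1]
    - [[-1,-0.4,0],[0,0,0],1]
    - [[-1,-0.2,0],[0,0,0],1]
    - [[0,0,0],[0,0,0],1]

```text
clock: 30.55
position: [0.4601, -0.3091, 0.1955]
tool_rot: [-3.14, 0.0, 1.568]
force: [0.5, 1.1, -3.3]
grip_width: 0.0342
finger_force: 50.9
```

```bash
python3 w.py w7 sleeve_a box_in
```

```text
[ 0.31 -0.16 -2.57]
[ 0.4607 -0.3078  0.1954] [-3.14  -0.     1.569] 30.6
cam [ 0.461 -0.227  0.324] [[1.0, -0.0, -0.0], [-0.0, -0.95, 0.32], [-0.0, -0.32, -0.95]]
sleeve_a 0.96 [214. 186. 294. 313.] ztop 0.2187 top rect c [ 0.4609 -0.3082] [0.0349 0.0351] 16 mean [ 0.4607 -0.3067  0.2177] 4023 bbox c [ 0.4607 -0.3083  0.2174]
box_in 0.85 [168.  74. 334. 240.] ztop 0.0457 top rect c [ 0.463  -0.3089] [0.1302 0.1597] 13 mean [ 0.4648 -0.2841  0.0467] 1996 bbox c [ 0.4629 -0.2989  0.1155]
```

View pics/w7.png

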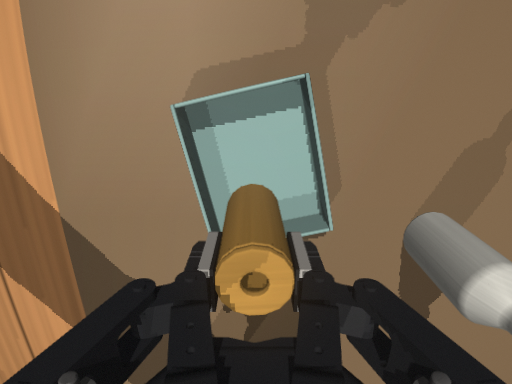

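The sleeve hangs upright over the middle of the box, whose rim runs from (174,105) to (330,230). I'll lower it.

>>> play_rows:
  plan:
    - [[0,0.08,0.4],[0,0,0],1]
    - [[0,0,0.8],[0,0,0],1]
    - [[0,0,0.9],[0,0,0],1]
    - [[0,0,0.9],[0,0,0],1]
    - [[0,0,0.8],[0,0,0],1]
    - [[0,0,0.5],[0,0,0],1]
    - [[0,0,0.3],[0,0,0],1]
    - [[0,0,0.2],[0,0,0],1]
    - [[0,0,0.1],[0,0,0],1]
    - [[0,0,0.1],[0,0,0],1]
    - [[0,0,0],[0,0,0],1]
    - [[0,0,0],[0,0,0],1]

```text
clock: 32.2
position: [0.4641, -0.307, 0.0712]
tool_rot: [3.141, 0.0, 1.571]
force: [-0.3, -0.4, -3.1]
grip_width: 0.0342
finger_force: 50.8
```

>>> play_rows:
  plan:
    - [[0,0,0.08],[0,0,0],1]
    - [[0,0,0.06],[0,0,0],1]
    - [[0,0,0.02],[0,0,0],1]
    - [[0,0,0],[0,0,0],1]

```text
clock: 32.7
position: [0.4639, -0.307, 0.0671]
tool_rot: [-3.142, 0.0, 1.571]
force: [-0.4, 0.5, 0.7]
grip_width: 0.034
finger_force: 51.1
```

Contact is just starting. I'll lower a hair more, release and withdraw.

>>> play_rows:
  plan:
    - [[0,0,0.01],[0,0,0],1]
    - [[0,0,0],[0,0,0],-1]
    - [[0,0,0],[0,0,0],-1]
    - [[0,0,0],[0,0,0],-1]
    - [[0,0,0],[0,0,0],-1]
    - [[0,0,0],[0,0,0],-1]
    - [[0,0,-0.4],[0,0,0],-1]
    - [[0,0,-0.8],[0,0,0],-1]
    - [[0,0,-0.9],[0,0,0],-1]
    - [[0,0,-0.9],[0,0,0],-1]
    - [[0,0,-1],[0,0,0],-1]
    - [[0,0,-1],[0,0,0],-1]
    - [[0,0,-1],[0,0,0],-1]
    - [[0,0,-1],[0,0,0],-1]
    - [[0,0,0],[0,0,0],-1]
    - [[0,0,0],[0,0,0],-1]

```text
clock: 34.7
position: [0.4638, -0.3067, 0.2417]
tool_rot: [-3.142, -0.0, 1.571]
force: [-0.2, 0.5, -0.5]
grip_width: 0.0854
finger_force: 0.0
```

```bash
python3 w.py w8 sleeve_a box_in; python3 - <<'E'
from h import *
f=grab_frame("side"); cv2.imwrite("pics/s2.png",f["pixels"][:,:,::-1])
for r in regions_of("sleeve_a","side"):
    W,_=world(f,r["mask"]); print(round(r["p"],2),np.median(W,0).round(3),W[:,2].max().round(3))
E
python3 -c "
import cv2,numpy as np
cv2.imwrite('pics/fin.png',cv2.resize(np.hstack([cv2.imread('pics/w8.png'),cv2.imread('pics/s2.png')]),(800,300)))"
```

```text
[ 0.07 -0.74 -0.31]
[ 0.4637 -0.3068  0.2414] [-3.141 -0.     1.571] 34.75
cam [ 0.465 -0.225  0.371] [[1.0, 0.0, -0.0], [0.0, -0.95, 0.32], [-0.0, -0.32, -0.95]]
sleeve_a 0.85 [238. 139. 271. 187.] ztop 0.0906 top rect c [ 0.4641 -0.3064] [0.0343 0.0353] 56 mean [ 0.4638 -0.3061  0.0894] 869 bbox c [ 0.4637 -0.3067  0.0892]
box_in 0.55 [179.  79. 321. 233.] ztop 0.0458 top rect c [ 0.4625 -0.3088] [0.1302 0.1605] 12 mean [ 0.4626 -0.3037  0.0451] 1844 bbox c [ 0.4623 -0.3086  0.0651]
0.87 [ 0.463 -0.314  0.077] 0.093
```

View pics/fin.png

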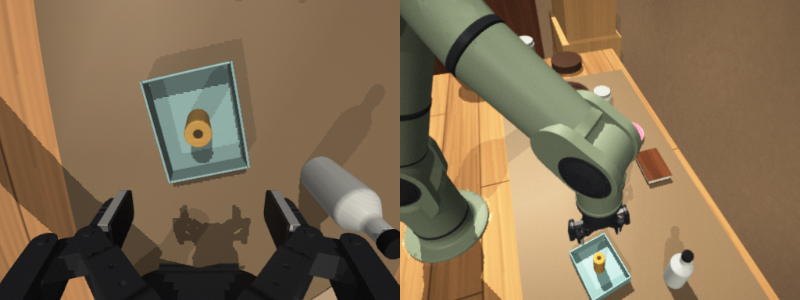

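Sleeve B stands upright in the box, at (198,130) in the wrist half of the picture. The bottle and book haven't moved and the gripper is clear. Handing the job in.

```bash
python3 -c "
from workcell import bot
print(bot.job_done())"
```

```text
the job is handed in; nothing more can be done
None
```

I tried both sleeves on the pin and handed the job in at about 35 s: sleeve_a is ridged and stands on the small brown plate, sleeve_b is sound and stands in the box; the hand-in gave no verdict.

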